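# Lock the specimen clamp with the hex key from its case

### The job

One of the two closed grey cases holds a hex key with a flat black wing handle, the other only a round-handled plug gauge: lift a lid, or both, to find the key. Stand the key upright in the bush of the clamp fixture, turn it until its hex drops fully home in the hidden screw socket, and with the key turn the screw clockwise as far as it goes, so that the steel clamp finger swings over the black specimen. Then put the key back upright, fully down, in the holder of the case it came from, lowering it rather than dropping it; do not push the clamp finger itself, and leave the other things where they are.

Things in the scene. Friction and masses are not known exactly. Their poses are not given: they have to be found in the camera images.
- case_1: One of two identical grey open-topped plastic cases, fixed to the bench, 130 (x) x 110 (y) x 92 mm high, walls and floor 4 mm. Origin: centre of its underside; at yaw 0 its hinge side faces +x, away from the robot. It has a 6 mm thick lid, hinged along its far (+x) upper edge, and inside it a black upright holder sleeve (see rest_1) for one tool.
- case_2: The other case, built exactly like case_1. The two cases swap places from one start to another.
- lid_1 (a joint): Opening angle of the lid of case_1, rad: 0 shut, up to 1.9 open. A stiff hinge (about 0.1 N m of friction, lid 0.1 kg): the lid stays at whatever angle it is left.
- lid_2 (a joint): Opening angle of the lid of case_2, same as lid_1.
- lid_1_handle (a point): Middle of the round bar handle of case_1's lid: steel, 11 mm diameter, 66 mm long, along the case's y axis, held 35 mm off the outside of the lid by two 8 mm posts 47 mm apart. With the lid shut it is 35 mm towards -x from the case's middle and 133.5 mm above the bench. It moves with the lid.
- lid_1_hinge (a point): Middle of the hinge axis of the lid of case_1 (axis along the case's y), at x = +65 mm, z = 92.5 mm in the case's frame; the handle bar is 100 mm towards -x and 41 mm above it when shut.
- lid_2_handle (a point): Middle of the bar handle of the lid of case_2, same as lid_1_handle.
- lid_2_hinge (a point): Middle of the hinge axis of the lid of case_2, same as lid_1_hinge.
- rest_1 (a point): In case_1: the point on the case floor (4 mm above the bench) on the holder sleeve's axis, where the foot of the tool rests; 12 mm towards -x from the case's middle. Axes as the case. The sleeve has a round bore of 32 mm diameter up to 30 mm above the floor, then a funnel widening to 44 mm diameter at its top, 36 mm above the floor.
- rest_2 (a point): The same point in case_2.
- key: The hex key, loose, 0.2 to 0.33 kg, 84 mm tall, upright in a case's holder at the start. Origin: middle of its foot; z up the shank. Steel hex shank 22 mm across flats (25.4 corners) up to 50 mm, the lowest 3 mm stepped down to 19.6 across flats as lead-in. On top a flat black wing handle 50 mm long along the key's x, 12 mm thick along y, 50 to 84 mm above the foot.
- plug: Plug gauge, loose, 0.25 kg, 82 mm tall, standing in the holder of the other case: round steel shank 22 mm diameter, round black handle 32 mm diameter from 52 mm up. Origin: middle of its foot. Not to be used.
- fixture: The clamp fixture, fixed to the bench: aluminium base plate 130 x 80 x 15 mm (x from -35 to +95 mm), origin on its underside below the vertical screw axis. Above the screw, a steel guide bush in a 60 x 60 mm frame (top 58 mm above the bench) on three posts. A black round specimen, 30 mm diameter, 13 mm high, is fixed on the plate 58 mm from the axis along +x.
- bush_mouth (a point): Centre of the bush's top, 66 mm above the bench, on the screw's axis (vertical). The mouth is a funnel, 39 mm diameter at the top narrowing over 8 mm to a round bore of 27 mm diameter, which goes on down to 40 mm above the bench. A key leaned on or nipped by the fingers can hang up in it instead of falling: ease back, or push it down lightly (about 5 N).
- socket_floor (a point): Centre of the floor of the screw's hex socket, 23 mm above the bench. Socket 23.2 mm across flats, 14 mm deep (rim 37 mm above the bench): the key drops in only within about 6 degrees of a match; matches come every 60 degrees, at angles not told. Unmatched, the key's foot stands 11 mm above this floor; matched, it falls to the floor by its own weight if not gripped.
- screw (a joint): Angle of the screw, rad, growing clockwise seen from above; hard stop at 1.3. Starts at 0 to 0.5, stays where left (0.2 N m friction, more than a key resting unmatched drags). It carries the clamp finger: a steel bar 10 mm wide, 29 to 37 mm above the bench, its end 68 mm from the axis, pointing along the fixture's +x over the specimen at 1.3, that much further counter-clockwise at less.
- bottle: Bystander: small loose amber jar, 40 mm diameter, 85 mm tall; origin centre of underside.
- mount: Bystander: loose black round specimen, 30 mm diameter, 20 mm high; origin centre of underside.
- dish: Bystander: loose shallow glass dish, 72 mm diameter, 14 mm high; origin centre of underside.
There are look-alikes about, which are no part of the job. Leave any brown or turquoise look-alike of the case_1 alone.

How it is judged:
On the way, in this order (a step that is already met when the one before it is completed fails the run):
1. the lid of the case that holds the key is opened (beyond 1.2 rad) (value of joint lid_1 above 1.2 rad), for 0.2 s.
2. the key stands fully home in the screw's socket, before the screw has been turned far (z of key in the frame of socket_floor below 0.004 m and horizontal distance between key and socket_floor below 0.004 m and angle between key's own z axis and vertical below 0.1 rad and value of joint screw below 0.9 rad), for 0.1 s.
3. the screw is turned clockwise to its stop (beyond 1.2 rad) with the key home in it (value of joint screw above 1.2 rad and z of key in the frame of socket_floor below 0.004 m and horizontal distance between key and socket_floor below 0.004 m and angle between key's own z axis and vertical below 0.1 rad), for 0.1 s.
At the end, for the whole second after the job is handed in: The screw is beyond 1.2 rad (its stop is 1.3, finger over the specimen), and the key stands released and still in the holder of the case it came from: foot within 8 mm of the holder's axis and 7 mm of the case floor, tilted less than 0.25 rad. The lids may stay open or be shut (value of joint screw above 1.2 rad and z of key in the frame of rest_1 below 0.007 m and horizontal distance between key and rest_1 below 0.008 m and angle between key's own z axis and vertical below 0.25 rad and linear speed of key below 0.05 m/s); the robot touches nothing.
It fails at once if the clamp finger or screw pushed by the gripper or arm itself (contact force between any of the fingers, the arm and screw above 2 N).
It fails at once if the key dropped (falling free faster than 0.7 m/s, about 25 mm of fall) (linear speed of key above 0.7 m/s and contact force between the fingers and key below 0.1 N).
It fails at once if the plug gauge taken out or a bystander moved more than 30 mm (distance of any of plug, bottle, mount, dish from where it was at the start of the episode above 0.03 m).
It also fails if it takes over 72 s, if anything falls off the work surface, if the arm or the gripper's body presses on something with over 40 N, if the wrist force passes 120 N, or if a joint passes its speed limit or range.

### The arm

A 7-joint arm with a two-finger parallel gripper is mounted at the origin on the work surface. World frame = base frame: x ahead of the robot, y to its left, z up, the work surface at z = 0. Lengths are in m, angles in rad, forces in N, time in s.
With the tool pointing down it reaches from about 0.425 to 1.025 m from the base axis. Payload 3.6 kg.
Tool frame: the origin (TCP) lies at the very end of the fingers, on their centre line; the grasp point (between the pads) lies 19 mm behind it (env.tcp_to_grasp is the z of the grasp point in the tool frame, in m); z points along the fingers, y is the line along which they close (so a half turn about z gives the same grasp; the last joint's range is limited). The gripper opens to 85 mm and grips with 20 to 120 N. Pads are 22 mm wide; open, the fingers measure 114 mm over their backs; the gripper's body (76 mm by 85 mm) begins 54 mm behind the grasp point. The pads swing forward as they close: fully open they stand 13 mm farther back than shut.
Start: joints at [-1.367, 0.591, 0.048, 1.609, -0.033, 0.943, -0.034], TCP at [0.212, 0.693, 0.209] pointing down, gripper open.
Joint ranges: [-2.69, 2.69], [-0.47, 2.24], [-1.27, 1.36], [0.19, 2.51], [-1.53, 4.68], [0.08, 2.07], [-3.09, 3.09]. Speed limits (rad/s): [2.57, 2.57, 3.14, 3.14, 3.14, 3.14, 3.14].

### API

Orientations are given as a unit quaternion [w, x, y, z].
In Python, from cell import env gives the robot as it stands. The module is installed in compiled form; this text tells all that it offers.
- The arm moves only by the shell command python3 -m jog 'ROWS'. ROWS is text: rows parted by semicolons, each of 5 numbers parted by spaces: the finger opening in m, from 0 to 0.0854, then the shift along the tool's x, y, z in m, then the turn about the tool's z in degrees. A call has 1 to 8 rows; each row is the pose to reach, as a shift and turn from the pose commanded when the call began, along the tool's axes at that moment; what a row does not reach only later rows make up. A row lasts 1/12 s, in which the tool goes at most 41.7 mm and 7.16 degrees, less where a joint would pass 70% of its speed; a pose out of reach is approached as far as the arm can. A call with a gripper value outside its range is refused whole. The fingers move at their own pace and stop on an object; the grip force is fixed at half the most. Time passes only in rows, so rows that repeat a pose let the fingers close. It gives the time, the measured TCP pose, the force, the opening and the grip force at its end, in the units of the state.
- env.observe(): the state, without advancing time (a new reading comes with each control period).
- env.grab_frame(name): name is "side" or "top"; returns a dict with "img" (400x640x3 uint8, blue, green, red), "mtx" (3x3 intrinsics, pixels), "pose" (4x4, takes a point from camera to world coordinates). Camera axes: x right, y down, z forward; pixel columns grow to the right and rows downward; lengths in m; the calibration is good to about 2 mm. A picture is of the moment at which its call begins. There is no depth.
- env.close_job(): hands the job in; it is judged then, once.
Trained networks look in the newest picture that a camera, given by its name, has taken for a name from the list of things; names that differ only in an ending like _2 or _b are one class to them, and where a whole thing is asked for, a point or a joint stands for the part that bears it (a point fixed in the world has none). Each returns a list of dicts, best first, with "conf" (0 to 1); they miss things now and then, are a little off and sometimes report something else, mostly with a low value. They report only what shows in the picture. A call takes as long as a camera call. They do not tell look-alikes from the thing itself.
- env.look_for(thing, camera): "rect" ([left, top, right, bottom] in pixels, round what is visible of it).
- env.pinpoint(thing, camera): "point" ([column, row] in pixels: a listed point, or the origin of a listed thing).
The state is a dict: "t": time; "joint_positions": joint angles; "qd": joint speeds; "joint_efforts": joint torques, N m; "tcp_pos": TCP position; "ee_rot": TCP orientation; "ft_force": force on the tool from outside, world axes, zero at the start; "moment": the same for the moment, N m; "width": finger opening in m; "gripper_force": force on a finger pad.
Only numpy, scipy, OpenCV 4.12 (cv2) and the standard library are available. Lean on these libraries where they do the work, as an engineer would, in place of code of your own. Each camera call takes 0.05 s, during which the arm holds its last target. There are 200 camera calls.

## Working session

There is one attempt and no reset: what is moved stays moved. The work goes in short steps, Python scripts to look and compute and a shell command to move; the robot and the scene stay as the last step left them, time stands still between calls to the robot, and variables do not carry over. Pictures are saved under pics/ and viewed, at most 10 in all, crops included, and the job is handed in when it is done.

```bash
mkdir -p pics; ls
cat > h.py <<'E'
import numpy as np, cv2, sys
from cell import env
from scipy.spatial.transform import Rotation as R
def ray(f,p):
    p=cv2.undistortPoints(np.array([[p]],float),f["mtx"],None)[0,0]
    T=np.array(f["pose"]); d=T[:3,:3]@np.array([p[0],p[1],1]); return T[:3,3],d
def atz(f,p,z):
    o,d=ray(f,p); return o+d*(z-o[2])/d[2]
def tri(fa,pa,fb,pb):
    A=[];b=[]
    for f,p in((fa,pa),(fb,pb)):
        o,d=ray(f,p); d=d/np.linalg.norm(d); P=np.eye(3)-np.outer(d,d); A.append(P); b.append(P@o)
    return np.linalg.lstsq(np.vstack(A),np.hstack(b),rcond=None)[0]
def proj(f,X):
    T=np.linalg.inv(f["pose"]); return cv2.projectPoints(np.array([X],float),cv2.Rodrigues(T[:3,:3])[0],T[:3,3],np.array(f["mtx"]),None)[0][0,0]
def togo(X):
    "shift in tool axes from measured TCP to world X"
    s=env.observe(); q=s["ee_rot"]; r=R.from_quat([q[1],q[2],q[3],q[0]])
    return r.inv().apply(np.array(X)-s["tcp_pos"])
E
python3 - <<'E'
from h import *
F={}
for c in("top","side"):
    F[c]=env.grab_frame(c); cv2.imwrite(f"pics/{c}0.png",F[c]["img"])
    print(c,np.round(F[c]["pose"],3).tolist())
    for t in("case_1","lid_1_handle","lid_1_hinge","fixture","bush_mouth","bottle","mount","dish"):
        for d in env.pinpoint(t,c)[:5]:
            print(t,np.round(d["point"],1),round(d["conf"],2))
s=env.observe();print({k:np.round(v,3).tolist() for k,v in s.items()},env.tcp_to_grasp)
E
```

```text
pics
top [[0.023, -0.996, 0.09, 0.423], [-1.0, -0.024, -0.006, 0.178], [0.008, -0.09, -0.996, 1.251], [0.0, 0.0, 0.0, 1.0]]
case_1 [356.5 193.9] 0.91
case_1 [186.7 245.1] 0.91
case_1 [236.5 192.4] 0.9
case_1 [295.5 190.7] 0.7
case_1 [286.8 251.5] 0.69
lid_1_handle [175.  256.7] 0.92
lid_1_handle [293.3 199.7] 0.83
lid_1_handle [281.8 267.1] 0.76
lid_1_handle [225.7 196.9] 0.75
lid_1_handle [360.7 205. ] 0.63
lid_1_hinge [169.8 224.8] 0.95
lid_1_hinge [234.8 166.8] 0.93
lid_1_hinge [290.6 165.4] 0.85
lid_1_hinge [280.6 233.7] 0.65
fixture [456.7 206.4] 0.58
fixture [460.8 205.4] 0.25
bush_mouth [461.9 205.9] 0.88
bush_mouth [289.4 171. ] 0.31
bottle [383.2 150.5] 0.56
mount [397.9 241.4] 0.63
dish [326.8 146.3] 0.68
side [[0.832, -0.367, 0.416, 0.04], [-0.555, -0.542, 0.631, -0.568], [-0.006, -0.756, -0.655, 0.851], [0.0, 0.0, 0.0, 1.0]]
case_1 [341.5 250.2] 0.82
case_1 [199.8 173.8] 0.79
case_1 [300.2 210.1] 0.78
case_1 [275.6 178.7] 0.65
case_1 [233.7 229.1] 0.58
lid_1_handle [261.6 145.4] 0.93
lid_1_handle [298.1 181.1] 0.78
lid_1_handle [221.2 200.4] 0.66
lid_1_handle [186.8 140.7] 0.58
lid_1_hinge [316.  176.7] 0.85
lid_1_hinge [252.8 193. ] 0.7
lid_1_hinge [209.7 135.7] 0.68
lid_1_hinge [290.9 144.8] 0.64
fixture [421.9 348.3] 0.95
bush_mouth [426.  332.3] 0.92
bottle [403.1 249.3] 0.56
mount [324.8 315.9] 0.48
dish [365.8 209.1] 0.86
dish [316.8 173.6] 0.66
{'t': 0.9, 'joint_positions': [-1.367, 0.591, 0.048, 1.609, -0.033, 0.943, -0.034], 'qd': [0.001, -0.0, -0.0, -0.001, -0.001, -0.0, 0.001], 'joint_efforts': [0.001, -54.863, 1.546, -19.854, 0.009, 0.001, 0.0], 'tcp_pos': [0.212, 0.693, 0.209], 'ee_rot': [0.0, 0.148, 0.989, 0.0], 'ft_force': [0.128, -0.565, -0.35], 'moment': [0.014, -0.002, 0.009], 'gripper_force': 0.0, 'width': 0.085} -0.0187
```

View pics/top0.png

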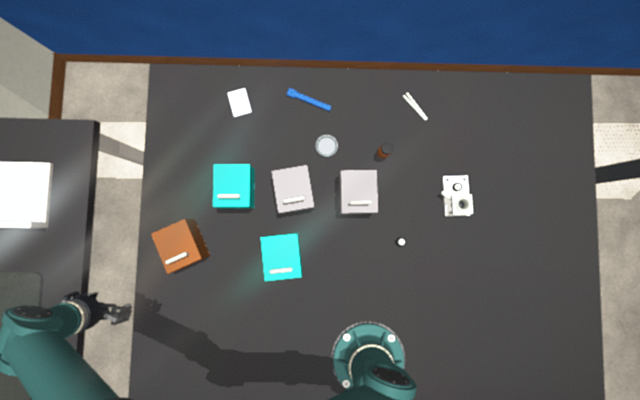

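View pics/side0.png

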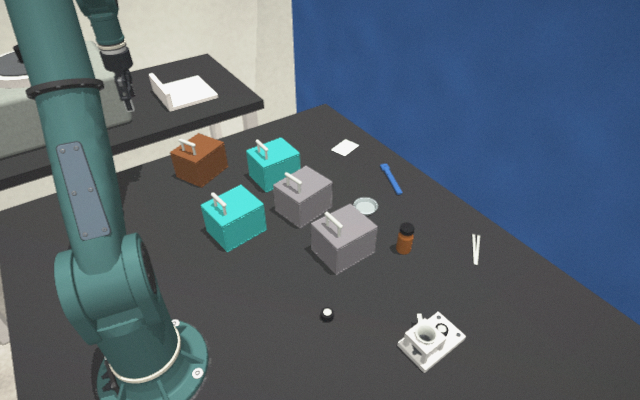

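Top view: the grey cases are at (292,190) and (359,192). The look-alikes are turquoise at (232,187) and (281,258), and brown at (178,247). Side view shows the greys at (303,196) and (343,238). Only the two grey ones fit the description. The fixture is at (458,196) top and (431,340) side. I'll measure, and confirm in an enlarged crop.

Run:
```python
from h import *
F={c:env.grab_frame(c) for c in("top","side")}
t,s=F["top"],F["side"]
print("f",t["mtx"][0][0],s["mtx"][0][0])
P=lambda x:np.round(x,4)
print("hL",P(tri(t,(293.3,199.7),s,(298.1,181.1))))
print("hR",P(atz(t,(360.7,205),.1335)), "bush",P(tri(t,(461.9,205.9),s,(426,332.3))),P(atz(t,(461.9,205.9),.066)),P(atz(s,(426,332.3),.066)))
print("hingeL",P(atz(t,(290.6,165.4),.0925)),P(atz(s,(316,176.7),.0925)))
for n,x in(("bottle",((383.2,150.5),(403.1,249.3))),("dish",((326.8,146.3),(365.8,209.1))),("mount",((397.9,241.4),(324.8,315.9)))):
    print(n,P(atz(t,x[0],0)),P(atz(s,x[1],0)))
# handle blobs & lid blobs in top
g=t["img"]
for n,(x0,y0,x1,y1) in {"L":(265,160,320,220),"R":(333,163,385,220)}.items():
    c=cv2.cvtColor(g[y0:y1,x0:x1],cv2.COLOR_BGR2HSV)
    gray=cv2.cvtColor(g[y0:y1,x0:x1],cv2.COLOR_BGR2GRAY)
    print(n,"levels",np.percentile(gray,[5,25,50,75,95,99]))
    for nm,m in(("lid",gray>110),("bar",gray>205)):
        m=m.astype(np.uint8); cs,_=cv2.findContours(m,0,2); k=max(cs,key=cv2.contourArea)
        r=cv2.minAreaRect(k); print(nm,r[0][0]+x0,r[0][1]+y0,r[1],r[2])
        z=.1335 if nm=="bar" else .0985
        q=cv2.boxPoints(r)+[x0,y0]; w=np.array([atz(t,p,z) for p in q]); print(P(w[:,:2]).tolist())
a=cv2.resize(t["img"][150:235,255:400],None,fx=4,fy=4,interpolation=2); b=cv2.resize(t["img"][165:230,430:485],(330,390),interpolation=2)
c=cv2.resize(s["img"][300:375,385:475],(250*1,208),interpolation=2)
o=np.zeros((600,800,3),np.uint8);o[:340,:580]=a
b2=cv2.resize(t["img"][168:225,435:480],(205,260),interpolation=2);o[340:600,:205]=b2
c2=cv2.resize(s["img"][300:375,385:475],(312,260),interpolation=2);o[340:600,215:527]=c2
cv2.imwrite("pics/crop1.png",o)
```

```text
f 382.2408304572625 427.0766333852733
hL [0.499  0.2403 0.1183]
hR [0.4803 0.0457 0.1335] bush [ 0.4914 -0.2803  0.0638] [ 0.4884 -0.2771  0.066 ] [ 0.4936 -0.2828  0.066 ]
hingeL [0.5985 0.2569 0.0925] [0.5761 0.2535 0.0925]
bottle [ 0.6698 -0.0424  0.    ] [ 0.6596 -0.0426  0.    ]
dish [0.6794 0.1451 0.    ] [0.6773 0.1397 0.    ]
mount [ 0.3716 -0.0926  0.    ] [ 0.3677 -0.0971  0.    ]
L levels [ 73.95  83.   113.   229.   232.   255.  ]
lid 292.45945930480957 188.25675773620605 (44.058929443359375, 37.64736557006836) 80.53767395019531
[[0.5831, 0.3178], [0.6048, 0.2056], [0.4731, 0.1804], [0.4519, 0.2915]]
bar 292.4729747772217 188.33783531188965 (41.59294128417969, 35.34578323364258) 80.53767395019531
[[0.5751, 0.3095], [0.5948, 0.2073], [0.4743, 0.1842], [0.4549, 0.2854]]
R levels [ 69.    84.   184.   225.   231.   251.37]
lid 359.024658203125 190.66575241088867 (44.339969635009766, 37.67787170410156) 87.87889862060547
[[0.5895, 0.1079], [0.5965, -0.0067], [0.4619, -0.0129], [0.4551, 0.1005]]
bar 359.1675205230713 190.69817733764648 (41.930633544921875, 35.419498443603516) 88.45184326171875
[[0.5815, 0.1055], [0.5869, 0.001], [0.4634, -0.0035], [0.4582, 0.1]]
```

View pics/crop1.png

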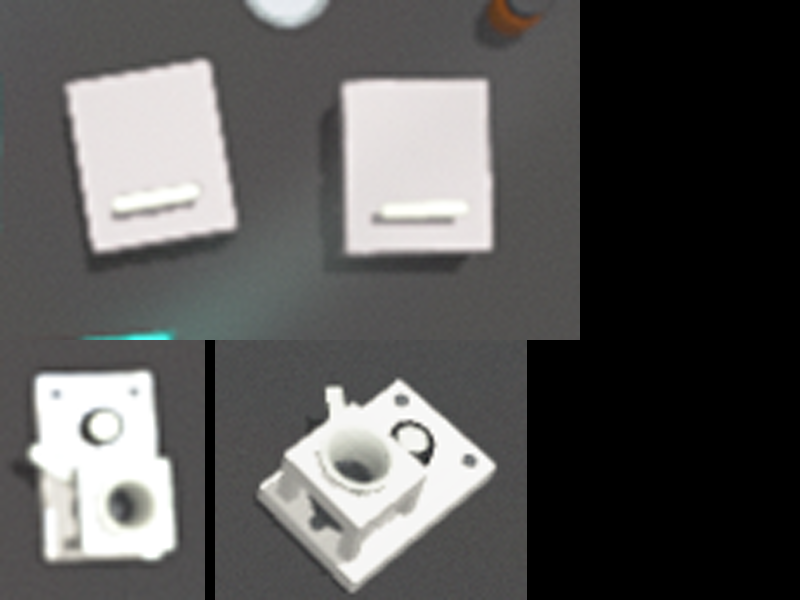

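Crop confirms two plain grey cases with white bar handles: the left one is yawed about 11° (bar at (293.7,200)), the right about 3° (bar at (360,202.4)). The fixture bush bore is at about (463,204). I'll open the left case first.

Run:
```python
from h import *
t=env.grab_frame("top"); s=env.grab_frame("side")
for p,q in(((293.75,200),(293,182)),((360,202.4),(333,223))):
    print(np.round(atz(t,p,.137),4),np.round(atz(s,q,.137),4),np.round(tri(t,p,s,q),4))
print(togo([.496,.242,.22]))
```

```text
[0.4901 0.2417 0.137 ] [0.4807 0.2206 0.137 ] [0.492  0.2424 0.1175]
[0.4877 0.0483 0.137 ] [0.4783 0.0308 0.137 ] [0.489 0.046 0.119]
[-0.40351795 -0.3485245  -0.01077568]
```

Run:
```python
from h import *
s=env.grab_frame("side"); t=env.grab_frame("top")
print(np.array(s["mtx"]).round(1).tolist(),np.array(t["mtx"]).round(1).tolist())
def draw(f,o,yaw,hz=.1335):
    c,n=np.cos(yaw),np.sin(yaw)
    W=lambda x,y,z:tuple(int(round(v*4)) for v in proj(f,[o[0]+c*x-n*y,o[1]+n*x+c*y,z]))
    im=f["big"]
    b=[(-.065,-.055),(.065,-.055),(.065,.055),(-.065,.055)]
    for z in(0,.0985):
        for i in range(4): cv2.line(im,W(*b[i],z),W(*b[(i+1)%4],z),(0,0,255),1)
    cv2.line(im,W(-.035,-.033,hz),W(-.035,.033,hz),(255,0,0),2)
out=[]
for f,(x0,y0,x1,y1) in((t,(260,150,390,225)),(s,(260,155,390,285))):
    f["big"]=cv2.resize(f["img"],None,fx=4,fy=4,interpolation=2)
    draw(f,(.530,.249),.195); draw(f,(.5275,.047),.05)
    out.append(f["big"][y0*4:y1*4,x0*4:x1*4])
a=cv2.resize(out[0],(400,231)); b=cv2.resize(out[1],(400,400))
o=np.zeros((560,800,3),np.uint8); o[:231,:400]=a; o[:400,400:]=b
cv2.imwrite("pics/ov.png",o[:400])
```

```text
[[427.1, 0.0, 317.9], [0.0, 427.1, 200.3], [0.0, 0.0, 1.0]] [[382.2, 0.0, 318.1], [0.0, 382.2, 188.9], [0.0, 0.0, 1.0]]
```

View pics/ov.png

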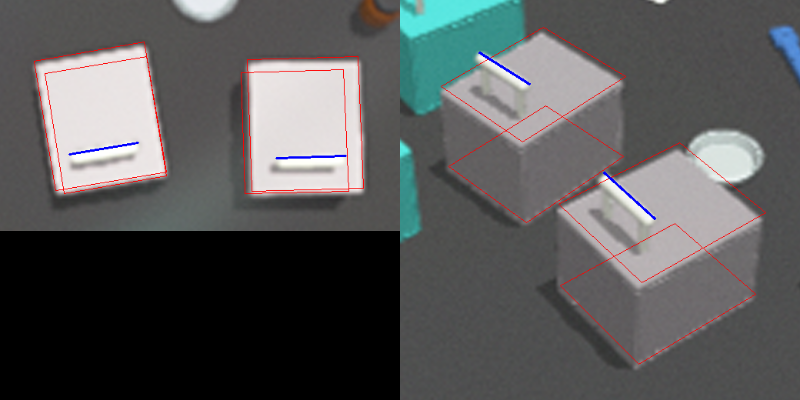

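The overlay fits in both views, apart from the bars sitting about 4 mm nearer −x. Left bar is at about (0.491, 0.242). Moving above it now.

```bash
python3 -m jog '0.06 -0.030 -0.026 0 7; 0.06 -0.060 -0.052 0 14; 0.06 -0.09 -0.079 0 21; 0.06 -0.12 -0.105 0 28; 0.06 -0.15 -0.131 0 35; 0.06 -0.18 -0.157 0 42; 0.06 -0.21 -0.183 0 49; 0.06 -0.24 -0.21 0 56'
python3 - <<'E'
from h import *
print(togo([.491,.242,.17]),env.observe()["joint_positions"],env.observe()["tcp_pos"],env.observe()["ee_rot"])
E
```

```text
t: 1.87
tcp_pos: [0.381, 0.421, 0.2096]
ee_rot: [-0.0, 0.597, 0.802, 0.001]
ft_force: [1.4, 0.9, 0.1]
width: 0.0598
gripper_force: 0.0
[-0.20304648  0.05402747  0.03949068] [-1.16330373  0.40880502  0.33211786  1.97917529 -0.18544823  0.78129018
 -0.43346371] [0.38095694 0.42096442 0.20960579] [-7.99482492e-05  5.97090046e-01  8.02174034e-01  5.38733606e-04]
```

```bash
python3 -m jog '0.06 -0.04 0.010 0 5.5; 0.06 -0.08 0.021 0 5.5; 0.06 -0.12 0.032 0 5.5; 0.06 -0.16 0.043 0 5.5; 0.06 -0.203 0.054 0.01 5.5; 0.06 -0.203 0.054 0.025 5.5; 0.06 -0.203 0.054 0.0395 5.5;0.06 -0.203 0.054 0.0395 5.5'
python3 - <<'E'
from h import *
t=env.grab_frame("top"); s=env.grab_frame("side")
a=cv2.resize(t["img"][150:250,240:340],(400,400),interpolation=2); b=cv2.resize(s["img"][110:210,240:340],(400,400),interpolation=2)
cv2.imwrite("pics/l1.png",np.hstack([a,b])); print(togo([.491,.242,.1148]))
E
```

```text
t: 2.53
tcp_pos: [0.49, 0.242, 0.1677]
ee_rot: [-0.001, 0.634, 0.774, -0.002]
ft_force: [0.1, 0.0, -0.4]
width: 0.06
gripper_force: 0.0
[-0.00216131 -0.00019063  0.05479149]
```

View pics/l1.png

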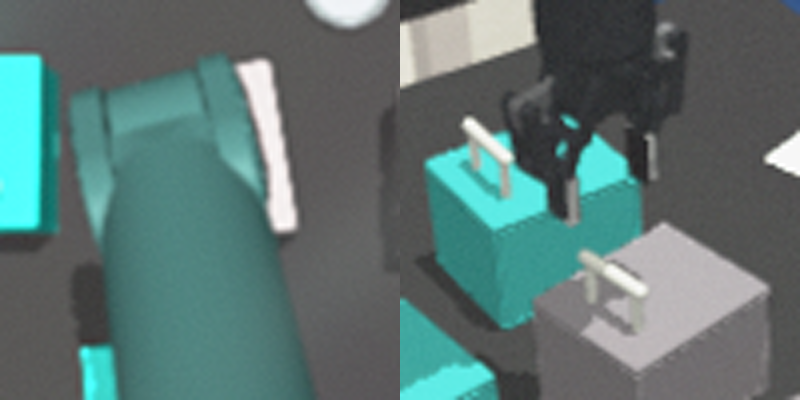

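Run:
```python
from h import *
s=env.grab_frame("side")
for X in([.490,.242,.168],[.490,.242,.175],[.491,.242,.1335]): print(proj(s,X), (proj(s,X)-[240,110])*4+[400,0])
```

```text
[291.3447523 167.6166536] [605.3790092  230.46661439]
[291.2232998  165.50476224] [604.89319918 222.01904898]
[292.24279252 177.65710349] [608.97117007 270.62841397]
```

```bash
python3 -m jog '0.06 -0.002 0 0.02 0; 0.06 -0.002 0 0.04 0; 0.06 -0.002 0 0.0545 0; 0.06 -0.002 0 0.0545 0; 0.03 -0.002 0 0.0545 0; 0.02 -0.002 0 0.0545 0; 0.015 -0.002 0 0.0545 0;0.015 -0.002 0 0.0545 0'; python3 -m jog '0.0 0 0 0 0;0.0 0 0 0 0;0.0 0 0 0 0;0.0 0 0 0 0'
```

```text
t: 3.35
tcp_pos: [0.4923, 0.2426, 0.1164]
ee_rot: [0.0, 0.633, 0.774, 0.001]
ft_force: [0.5, 0.1, -0.4]
width: 0.015
gripper_force: 0.0
t: 3.68
tcp_pos: [0.4922, 0.2424, 0.1167]
ee_rot: [0.0, 0.633, 0.774, 0.001]
ft_force: [-2.1, -0.9, 9.5]
width: 0.0004
gripper_force: 4.2
```

Run:
```python
from h import *
s=env.grab_frame("side"); b=cv2.resize(s["img"][120:200,250:350],(750,600),interpolation=2)
p=(proj(s,env.observe()["tcp_pos"])-[250,120])*7.5; cv2.circle(b,tuple(int(v) for v in p),3,(0,0,255),-1)
p=(proj(s,[.491,.242,.1335])-[250,120])*7.5; cv2.circle(b,tuple(int(v) for v in p),3,(255,0,0),-1)
cv2.imwrite("pics/l2.png",b)
```

```text
(no output)
```

View pics/l2.png

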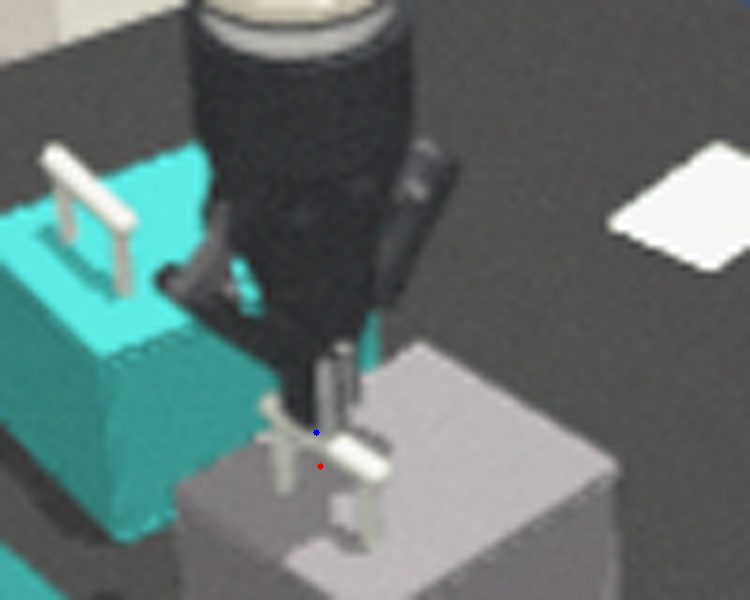

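The fingers shut on top of the bar without gripping it: tips are at about (318,432), roughly 12 mm higher than the reported TCP at (320,466). I'll open, go about 12 mm lower and grip again.

```bash
python3 -m jog '0.05 0 0 -0.01 0;0.05 0 0 -0.01 0;0.05 0 0 -0.01 0;0.05 0 0 0 0;0.05 0 0 0.0115 0;0.05 0 0 0.0115 0'; python3 -m jog '0.03 0 0 0 0;0.02 0 0 0 0;0.016 0 0 0 0;0.016 0 0 0 0;0.016 0 0 0 0'; python3 -m jog '0.0 0 0 0 0;0.0 0 0 0 0;0.0 0 0 0 0;0.0 0 0 0 0'
```

```text
t: 4.23
tcp_pos: [0.4895, 0.2412, 0.101]
ee_rot: [-0.001, 0.633, 0.774, -0.002]
ft_force: [-0.9, 0.3, 0.2]
width: 0.0499
gripper_force: 0.0
t: 4.65
tcp_pos: [0.4918, 0.2421, 0.1039]
ee_rot: [0.0, 0.633, 0.774, 0.0]
ft_force: [-1.3, -0.4, 0.1]
width: 0.0159
gripper_force: 0.0
t: 4.98
tcp_pos: [0.4918, 0.2421, 0.1041]
ee_rot: [0.0, 0.633, 0.774, 0.0]
ft_force: [-0.4, -0.3, 3.1]
width: 0.0086
gripper_force: 58.7
```

```bash
python3 -m jog '0.03 0 0 0 0;0.03 0 0 0 0;0.03 0 0 0.005 0;0.03 0 0 0.005 0;0.03 0 0 0.005 0'; python3 -m jog '0.0 0 0 0 0;0.0 0 0 0 0;0.0 0 0 0 0;0.0 0 0 0 0;0.0 0 0 0 0;0.0 0 0 0 0'
python3 - <<'E'
from h import *
s=env.grab_frame("side"); b=cv2.resize(s["img"][120:200,250:350],(750,600),interpolation=2)
p=(proj(s,env.observe()["tcp_pos"])-[250,120])*7.5; cv2.circle(b,tuple(int(v) for v in p),3,(0,0,255),-1)
cv2.imwrite("pics/l3.png",b)
E
```

```text
t: 5.4
tcp_pos: [0.491, 0.2418, 0.0981]
ee_rot: [-0.0, 0.633, 0.774, -0.001]
ft_force: [-0.6, 0.4, 0.2]
width: 0.03
gripper_force: 0.0
t: 5.9
tcp_pos: [0.4918, 0.242, 0.0987]
ee_rot: [0.0, 0.633, 0.774, 0.0]
ft_force: [1.6, 0.5, -1.8]
width: 0.0086
gripper_force: 58.4
```

View pics/l3.png

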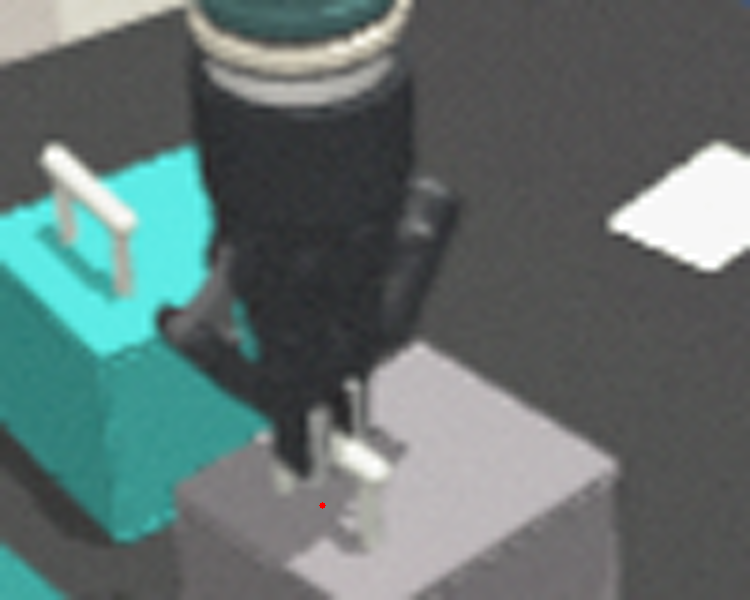

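Now it is gripped: the bar sits between the pads at (320,440) and the real tips are about 11 mm above the reported TCP. Opening along the hinge arc.

```bash
python3 -m jog '0 0 0.0046 -0.0098 0;0 0 0.0101 -0.019 0;0 0 0.0166 -0.0277 0;0 0 0.0239 -0.0357 0;0 0 0.0319 -0.0429 0;0 0 0.0406 -0.0493 0;0 0 0.0499 -0.0548 0;0 0 0.0597 -0.0593 0'; python3 -m jog '0 0 0.0102 -0.0035 0;0 0 0.0208 -0.006 0;0 0 0.0314 -0.0074 0;0 0 0.0423 -0.0078 0;0 0 0.0531 -0.0071 0;0 0 0.0637 -0.0052 0;0 0 0.0741 -0.0023 0;0 0 0.0842 0.0015 0'
```

```text
t: 6.62
tcp_pos: [0.5442, 0.2522, 0.1586]
ee_rot: [-0.004, 0.633, 0.774, -0.006]
ft_force: [-12.2, -2.8, 12.7]
width: 0.0087
gripper_force: 58.7
t: 7.28
tcp_pos: [0.6336, 0.27, 0.1568]
ee_rot: [0.0, 0.633, 0.774, -0.0]
ft_force: [-3.5, -2.8, 4.6]
width: 0.0087
gripper_force: 63.4
```

```bash
python3 -m jog '0.022 0 0 0 0;0.022 0 0 0 0;0.022 0 0 -0.03 0;0.022 0 0 -0.07 0;0.022 0 0 -0.105 0;0.03 0 0 -0.105 0'; python3 -m jog '0.05 -0.03 -0.03 0 2;0.06 -0.06 -0.06 0 4;0.06 -0.09 -0.089 0 6;0.06 -0.12 -0.119 0 8.4;0.06 -0.15 -0.148 0 8.4;0.06 -0.175 -0.172 0 8.4;0.06 -0.19 -0.187 0.03 8.4;0.06 -0.19 -0.187 0.06 8.4'
python3 - <<'E'
from h import *
t=env.grab_frame("top"); s=env.grab_frame("side")
for n in("key","plug"):
    for c in("top","side"): print(n,c,[(np.round(d["point"],1).tolist(),round(d["conf"],2)) for d in env.pinpoint(n,c)[:3]],[(np.round(d["rect"],0).tolist(),round(d["conf"],2)) for d in env.look_for(n,c)[:3]])
a=cv2.resize(t["img"][140:230,250:350],(444,400),interpolation=2);b=cv2.resize(s["img"][110:230,250:350],(333,400),interpolation=2)
cv2.imwrite("pics/in1.png",np.hstack([a,b]));print(togo([.488,.047,.0987]))
E
```

```text
t: 7.78
tcp_pos: [0.6376, 0.2728, 0.2699]
ee_rot: [0.003, 0.632, 0.775, 0.007]
ft_force: [2.9, -0.1, 1.3]
width: 0.0295
gripper_force: 0.0
t: 8.45
tcp_pos: [0.4854, 0.0429, 0.2026]
ee_rot: [0.001, 0.69, 0.724, 0.002]
ft_force: [0.1, 1.0, -0.6]
width: 0.0597
gripper_force: 0.0
key top [([292.6, 194.9], 0.46)] [([339.0, 170.0, 367.0, 214.0], 0.53)]
key side [([303.2, 210.7], 0.7)] [([291.0, 184.0, 308.0, 199.0], 0.61)]
plug top [([383.5, 148.8], 0.75), ([359.5, 201.3], 0.36)] [([338.0, 168.0, 368.0, 212.0], 0.55)]
plug side [] []
[-0.00101043 -0.00063337  0.10379393]
```

View pics/in1.png

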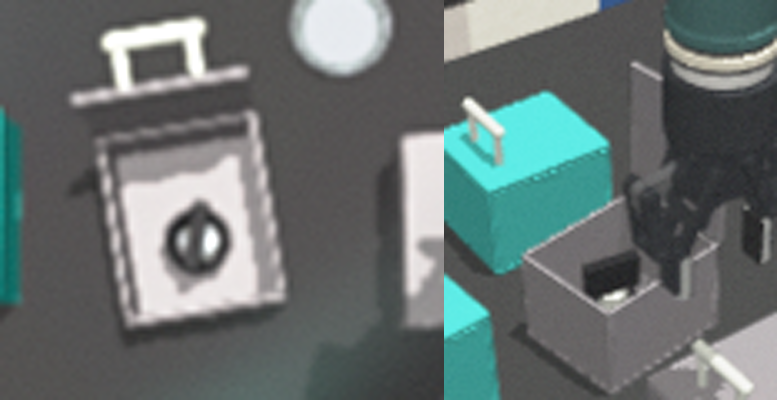

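The key is in the left case: black wing handle at (198,238) in the top crop, (612,275) in the side crop. The right case can stay shut. I'll move the gripper clear and fit the key's pose with a silhouette model.

```bash
python3 -m jog '0.05 -0.01 0.03 0 0;0.05 -0.02 0.06 0 0;0.05 -0.03 0.09 0 0;0.05 -0.04 0.12 0 0;0.05 -0.04 0.12 0 0'
cat > fit.py <<'E'
from h import *
from itertools import product
def wing(f,x,y,psi,z0,sc):
    c,n=np.cos(psi),np.sin(psi); P=[]
    for a,b,z in product((-.025,.025),(-.006,.006),(.050,.084)): P.append(proj(f,[x+c*a-n*b,y+n*a+c*b,z0+z]))
    return cv2.convexHull((np.array(P)*sc).astype(np.float32)).astype(np.int32)
def fit(f,x0,y0,z0,box,rng=.008,sc=6):
    l,t,r,b=box; g=cv2.cvtColor(f["img"],cv2.COLOR_BGR2GRAY)[t:b,l:r]
    g=cv2.resize(g,None,fx=sc,fy=sc,interpolation=2).astype(float); best=[]
    for dx,dy in product(np.linspace(-rng,rng,7),repeat=2):
        for psi in np.radians(np.arange(-90,90,4)):
            h=wing(f,x0+dx,y0+dy,psi,z0,sc)-np.array([l,t])*sc
            m=np.zeros(g.shape,np.uint8); cv2.fillPoly(m,[h],1)
            o=cv2.dilate(m,np.ones((2*sc+1,)*2))-m
            best.append((g[o>0].mean()-g[m>0].mean(),x0+dx,y0+dy,np.degrees(psi)))
    return sorted(best,reverse=True)[:6]
E
python3 - <<'E'
from fit import *
s=env.grab_frame("side");t=env.grab_frame("top")
for X in([.517,.247,.004],[.517,.247,.088]): print(proj(s,X),proj(t,X))
for f in(s,t):
    p=proj(f,[.517,.247,.06]).astype(int); 
    for r in fit(f,.518,.2466,.004,(p[0]-25,p[1]-25,p[0]+25,p[1]+25)): print(np.round(r,4))
a=cv2.resize(t["img"][165:225,265:325],(390,390),interpolation=2);b=cv2.resize(s["img"][165:225,270:330],(390,390),interpolation=2)
cv2.imwrite("pics/in2.png",np.hstack([a,b]))
E
```

```text
t: 9.37
tcp_pos: [0.6166, 0.0118, 0.2029]
ee_rot: [0.004, 0.688, 0.726, 0.002]
ft_force: [0.8, -0.0, -0.3]
width: 0.0497
gripper_force: 0.0
[300.84483975 208.28171481] [294.63198846 194.23968396]
[299.90420643 186.27566823] [293.15657092 192.14292966]
[66.8762  0.5153  0.2413 -6.    ]
[ 66.7706   0.5153   0.2413 -10.    ]
[ 66.0616   0.5153   0.2413 -14.    ]
[65.6329  0.5153  0.2413 -2.    ]
[ 65.0304   0.5127   0.2413 -10.    ]
[ 64.7963   0.5127   0.2413 -14.    ]
[ 62.2829   0.5233   0.2519 -54.    ]
[ 61.9802   0.5233   0.2519 -50.    ]
[ 61.8805   0.5207   0.2546 -46.    ]
[ 61.29     0.5207   0.2546 -50.    ]
[ 61.1202   0.5233   0.2519 -46.    ]
[ 60.8942   0.5207   0.2546 -42.    ]
```

View pics/in2.png

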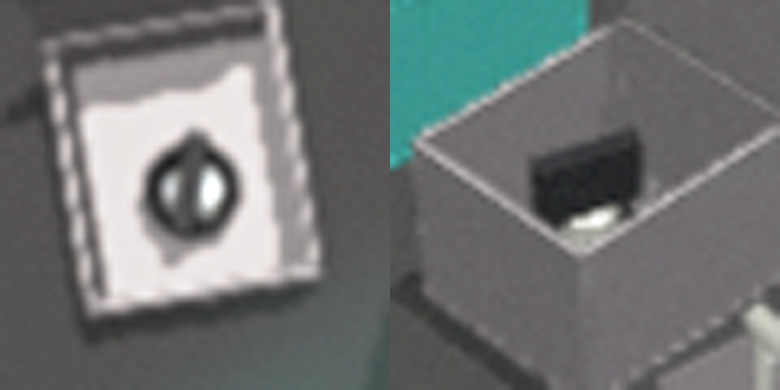

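Wing in the top crop runs from (195,130) to (185,235), so its yaw is about −6°, and the side view agrees; the key sits near (0.5145, 0.2425). Going above it with the fingers closing across the wing.

```bash
python3 -m jog '0.04 0 -0.035 0 -7;0.04 0 -0.07 0 -14;0.04 0.035 -0.0894 0 -21;0.04 0.07 -0.0894 0 -28;0.04 0.105 -0.0894 0 -35;0.04 0.14 -0.0894 0 -42;0.04 0.175 -0.0894 0 -49;0.04 0.21 -0.0894 0 -56'; python3 -m jog '0.04 0 0 0 -7; 0.04 0 0 0 -14;0.04 0 0 0 -21;0.04 0 0 0 -25;0.04 0 0 0 -25;0.04 0 0 0 -25'
python3 - <<'E'
from h import *
print(togo([.5145,.2425,.12]),env.observe()["joint_positions"])
E
```

```text
t: 10.13
tcp_pos: [0.5063, 0.2203, 0.202]
ee_rot: [-0.0, 0.263, 0.965, -0.0]
ft_force: [0.4, 0.3, -0.6]
width: 0.0403
gripper_force: 0.0
t: 10.63
tcp_pos: [0.5073, 0.2185, 0.2017]
ee_rot: [-0.0, 0.052, 0.999, -0.0]
ft_force: [0.1, -0.1, -0.1]
width: 0.0398
gripper_force: 0.0
[-0.00473118  0.02459348  0.0816715 ] [-0.52265166  0.38521818  0.0444669   2.00847962 -0.02478312  0.74907773
  1.00333706]
```

```bash
python3 -m jog '0.04 -0.0047 0.0246 0 0;0.04 -0.0047 0.0246 0.03 0;0.04 -0.0047 0.0246 0.06 0;0.04 -0.0047 0.0246 0.0817 0;0.04 -0.0047 0.0246 0.11 0;0.04 -0.0047 0.0246 0.13 0;0.04 -0.0047 0.0246 0.149 0;0.04 -0.0047 0.0246 0.149 0'; python3 -m jog '0.04 0 0 0 0;0.03 0 0 0 0;0.024 0 0 0 0;0.018 0 0 0 0;0.018 0 0 0 0'; python3 -m jog '0.013 0 0 0 0;0.013 0 0 0 0;0.0 0 0 0 0'
```

```text
t: 11.3
tcp_pos: [0.5127, 0.2414, 0.0494]
ee_rot: [-0.003, 0.052, 0.999, -0.002]
ft_force: [-0.7, 0.1, -0.4]
width: 0.04
gripper_force: 0.0
t: 11.72
tcp_pos: [0.5164, 0.243, 0.0537]
ee_rot: [0.001, 0.052, 0.999, 0.001]
ft_force: [-0.8, -0.9, -0.1]
width: 0.0182
gripper_force: 0.0
t: 11.97
tcp_pos: [0.5162, 0.2433, 0.0532]
ee_rot: [0.001, 0.051, 0.999, 0.001]
ft_force: [-0.5, 0.7, 4.4]
width: 0.0103
gripper_force: 60.5
```

```bash
python3 -m jog '0 0 0 0 0;0 0 0 -0.01 0;0 0 0 -0.025 0;0 0 0 -0.05 0;0 0 0 -0.08 0;0 0 0 -0.11 0;0 0 0 -0.14 0;0 0 0 -0.17 0'; python3 -m jog '0 0 0 0 0;0 0 0 0 0'
python3 - <<'E'
from fit import *
s=env.grab_frame("side");t=env.grab_frame("top"); o=env.observe(); x,y,z=o["tcp_pos"]
for f,n in((s,"side"),(t,"top")):
    print(n,[(np.round(d["point"],1).tolist(),round(d["conf"],2)) for d in env.pinpoint("key",n)[:3]],proj(f,[x,y,z-.049]))
print(togo([.491,-.280,.22]))
E
```

```text
t: 12.63
tcp_pos: [0.5144, 0.2415, 0.2234]
ee_rot: [-0.001, 0.052, 0.999, -0.001]
ft_force: [0.3, -0.6, -3.0]
width: 0.0105
gripper_force: 59.6
t: 12.8
tcp_pos: [0.5162, 0.2425, 0.224]
ee_rot: [0.001, 0.052, 0.999, 0.001]
ft_force: [0.5, -0.6, -4.2]
width: 0.0103
gripper_force: 59.6
side [([301.3, 162.9], 0.71)] [299.00771402 163.47676419]
top [([284.8, 151.2], 0.4)] [293.33378074 190.7929593 ]
[-0.03079741 -0.52118144  0.00181051]
```

```bash
python3 -m jog '0 0 -0.03 0 0;0 0 -0.07 0 0;0 0 -0.11 0 0;0 0 -0.15 0 0;0 0 -0.19 0 0;0 0 -0.23 0 0;0 0 -0.27 0 0;0 0 -0.30 0 0'; python3 -m jog '0 0 0 0 0;0 0 0 0 0;0 0 0 0 0'
python3 - <<'E'
from h import *
s=env.grab_frame("side");t=env.grab_frame("top"); o=env.observe(); x,y,z=o["tcp_pos"]
g=cv2.cvtColor(s["img"],cv2.COLOR_BGR2GRAY)
for h in(.004,.012,.02,.03): 
    X=[x,y,z-.049+h]; p=proj(s,X); r=int(round(p[1])); c=int(round(p[0])); print(np.round(p,1),c-14,g[r,c-14:c+15].tolist())
print(o["tcp_pos"],o["ee_rot"],[d["point"] for d in env.pinpoint("key","side")[:1]])
P=lambda v:np.round(v,4)
print(P(atz(t,(463.1,203.8),.056)),P(atz(s,(427.1,333.2),.066)))
for c,f in(("side",s),("top",t)):
    for d in env.pinpoint("bush_mouth",c)[:2]+env.pinpoint("bush_mouth",c)[:2]: print(c,np.round(d["point"],1),round(d["conf"],2),P(atz(f,d["point"],.066)))
    for d in env.pinpoint("socket_floor",c)[:1]: print("floor",np.round(d["point"],1),P(atz(f,d["point"],.023)))
    for d in env.pinpoint("fixture",c)[:1]: print("fx",np.round(d["point"],1),P(atz(f,d["point"],0)))
gt=cv2.cvtColor(t["img"],cv2.COLOR_BGR2GRAY); print(gt[196:214,454:474])
E
```

```text
t: 13.67
tcp_pos: [0.4826, -0.0596, 0.2211]
ee_rot: [-0.002, 0.053, 0.999, -0.001]
ft_force: [0.9, -0.2, -3.3]
width: 0.0104
gripper_force: 59.6
t: 13.92
tcp_pos: [0.4842, -0.0552, 0.2215]
ee_rot: [-0.001, 0.052, 0.999, 0.0]
ft_force: [0.4, 0.6, -2.6]
width: 0.0105
gripper_force: 59.6
[357.7 230.9] 344 [188, 189, 188, 187, 188, 190, 187, 173, 154, 146, 149, 165, 171, 172, 174, 172, 174, 170, 170, 182, 191, 189, 187, 179, 169, 143, 135, 133, 111]
[357.9 228.4] 344 [187, 189, 187, 189, 185, 187, 188, 182, 157, 145, 148, 163, 168, 171, 172, 171, 172, 169, 167, 177, 186, 188, 187, 187, 188, 187, 187, 189, 185]
[358.1 225.8] 344 [187, 191, 187, 189, 186, 188, 186, 182, 156, 145, 146, 159, 170, 174, 172, 173, 175, 169, 169, 178, 183, 190, 189, 188, 186, 187, 189, 189, 189]
[358.4 222.5] 344 [187, 189, 187, 186, 188, 159, 132, 133, 141, 144, 143, 154, 167, 173, 172, 171, 171, 160, 160, 168, 182, 190, 188, 189, 187, 189, 188, 194, 165]
[ 0.48478253 -0.05403284  0.22185421] [-6.50249602e-04  5.00879437e-02  9.98744549e-01  3.17970782e-04] [[360.1, 235.0]]
[ 0.4956 -0.2847  0.056 ] [ 0.494  -0
[... 1031 characters left out ...]
 123 141
  153 156]
 [117 116 117 117 117 117 118 118 115 116 116 115 113 113 108 107 111 125
  142 154]
 [113 116 116 116 117 117 117 117 116 116 115 114 113 112 111 108 106 115
  134 149]
 [116 115 116 117 118 118 116 117 116 116 116 115 114 115 113 108 106 108
  126 147]
 [115 116 114 117 117 118 115 116 116 118 116 117 116 114 112 110 105 105
  118 137]
 [113 114 115 116 117 116 116 117 120 116 114 116 115 114 113 112 108 105
  109 126]
 [113 114 115 118 117 118 117 117 117 114 115 114 116 115 114 113 110 106
  106 115]
 [113 113 116 115 117 115 116 117 117 117 115 116 116 115 115 111 110 106
  107 110]
 [114 115 116 116 117 116 115 117 116 117 117 117 115 116 115 114 111 110
  106 109]]
```

```bash
cat > fx.py <<'E'
from h import *
from scipy.optimize import minimize
F={c:env.grab_frame(c) for c in("top","side")}
SC=4
def setup(c,box):
    im=cv2.imread(f"pics/{c}0.png"); l,t,r,b=box
    g=cv2.resize(cv2.cvtColor(im,cv2.COLOR_BGR2GRAY)[t:b,l:r],None,fx=SC,fy=SC,interpolation=1)
    m=(g>125).astype(np.uint8); m=cv2.morphologyEx(m,cv2.MORPH_CLOSE,np.ones((9*SC,9*SC)))
    return cv2.morphologyEx(m,cv2.MORPH_OPEN,np.ones((6*SC,6*SC)))
B={"top":(425,160,490,230),"side":(385,300,480,380)}
M={c:setup(c,B[c]) for c in B}
def rend(c,x,y,w,du,dv):
    f=F[c]; m=np.zeros(M[c].shape,np.uint8); cs,sn=np.cos(w),np.sin(w)
    for x0,x1,yy,z0,z1 in((-.035,.095,.04,0,.015),(-.03,.03,.03,.046,.058)):
        P=[proj(f,[x+cs*a-sn*b,y+sn*a+cs*b,z]) for a in(x0,x1) for b in(-yy,yy) for z in(z0,z1)]
        P=(np.array(P)-B[c][:2]+.5+[du,dv])*SC
        cv2.fillConvexPoly(m,np.round(cv2.convexHull(P.astype(np.float32))*16).astype(np.int32),1,shift=4)
    return m
def cost(p,cams,off=None):
    s=0
    for c in cams:
        a=rend(c,p[0]/100,p[1]/100,p[2]/10,0,0); b=M[c]; s+=1-(a&b).sum()/(a|b).sum()
    return s
if __name__=="__main__":
    for cams in(["top"],["side"],["top","side"]):
        r=min((minimize(cost,[49.3,-28.1,w],args=(cams,),method="Nelder-Mead",options=dict(initial_simplex=np.array([[49.3,-28.1,w],[50,-28.1,w],[49.3,-27.4,w],[49.3,-28.1,w+.8]]))) for w in(-.6,0,.6)),key=lambda r:r.fun)
        print(cams,r.x*[10,10,5.73],r.fun)
E
python3 fx.py
```

```text
['top'] [ 495.21687652 -284.04649529    3.14455101] 0.05499786416061514
['side'] [ 494.16755575 -283.72004665    2.66958845] 0.04270283181613099
['top', 'side'] [ 494.15482175 -284.00515823    2.80606284] 0.0988163859914376
```

Fixture fit from both cameras gives the screw axis at (0.4945, −0.284). Moving above the bush.

```bash
python3 -m jog '0 -0.006 -0.04 0 0;0 -0.012 -0.08 0 0;0 -0.018 -0.12 0 0;0 -0.024 -0.16 0 0;0 -0.03 -0.2 0 0;0 -0.034 -0.228 0 0;0 -0.034 -0.228 0.03 0;0 -0.034 -0.228 0.06 0'; python3 -m jog '0 0 0 0.02 0;0 0 0 0.02 0;0 0 0 0.02 0'
python3 - <<'E'
from h import *
print(togo([.4957,-.284,.105]),env.observe()["joint_positions"],env.observe()["ee_rot"])
E
```

```text
t: 15.23
tcp_pos: [0.4969, -0.2909, 0.1639]
ee_rot: [0.003, 0.054, 0.999, -0.002]
ft_force: [0.0, 2.0, -4.1]
width: 0.0102
gripper_force: 59.6
t: 15.48
tcp_pos: [0.4945, -0.2857, 0.1417]
ee_rot: [-0.001, 0.051, 0.999, 0.001]
ft_force: [0.0, 0.0, -2.1]
width: 0.0099
gripper_force: 59.6
[-0.00113552  0.00178468  0.0366794 ] [ 0.32617164  0.49400158  0.16160987  2.01832408 -0.12775955  0.64139206
  2.03927749] [-1.26635753e-03  5.14946591e-02  9.98672328e-01  5.27212389e-04]
```

```bash
python3 -m jog '0 -0.001 0.0018 0.01 0;0 -0.001 0.0018 0.02 0;0 -0.001 0.0018 0.028 0;0 -0.001 0.0018 0.034 0;0 -0.001 0.0018 0.034 0'; python3 -m jog '0 0 0 0.006 0;0 0 0 0.008 0;0 0 0 0.008 0'; python3 -m jog '0 0 0 0.006 0;0 0 0 0.010 0;0 0 0 0.010 0'
```

```text
t: 15.9
tcp_pos: [0.4956, -0.2838, 0.1073]
ee_rot: [-0.001, 0.051, 0.999, 0.0]
ft_force: [-0.9, -0.3, -3.6]
width: 0.0101
gripper_force: 59.6
t: 16.15
tcp_pos: [0.4961, -0.2843, 0.1001]
ee_rot: [-0.0, 0.052, 0.999, 0.0]
ft_force: [1.2, 0.1, -2.7]
width: 0.0101
gripper_force: 59.7
t: 16.4
tcp_pos: [0.4961, -0.2842, 0.0896]
ee_rot: [-0.0, 0.051, 0.999, 0.0]
ft_force: [-0.6, 0.4, -3.8]
width: 0.0104
gripper_force: 59.6
```

```bash
python3 -m jog '0 0 0 0.003 0;0 0 0 0.005 0;0 0 0 0.005 0'; python3 -m jog '0 0 0 0.001 0;0 0 0 0.002 0;0 0 0 0.002 0'
```

```text
t: 16.65
tcp_pos: [0.4962, -0.2843, 0.0851]
ee_rot: [-0.0, 0.051, 0.999, 0.0]
ft_force: [-0.3, 2.0, -3.5]
width: 0.0102
gripper_force: 59.7
t: 16.9
tcp_pos: [0.4963, -0.2843, 0.0834]
ee_rot: [-0.0, 0.051, 0.999, 0.0]
ft_force: [-0.4, -0.0, -2.9]
width: 0.0101
gripper_force: 59.7
```

```bash
python3 -m jog '0 0 0 0.001 0;0 0 0 0.002 0;0 0 0 0.002 0'
```

```text
t: 17.15
tcp_pos: [0.4965, -0.2844, 0.0825]
ee_rot: [0.0, 0.052, 0.999, 0.0]
ft_force: [-2.1, 1.3, 5.8]
width: 0.0103
gripper_force: 60.8
```

Contact at TCP z ≈ 0.0825, so the key is standing unmatched. Searching clockwise under a light push.

```bash
for i in 1; do python3 -m jog '0 0 0 0 2;0 0 0 0 4;0 0 0 0 5'; done; python3 -m jog '0 0 0 0 2;0 0 0 0 4;0 0 0 0 5';python3 -m jog '0 0 0 0 2;0 0 0 0 4;0 0 0 0 5'
```

```text
t: 17.4
tcp_pos: [0.4968, -0.2842, 0.0827]
ee_rot: [0.0, 0.096, 0.995, 0.0]
ft_force: [-1.4, 1.9, 7.6]
width: 0.0104
gripper_force: 60.9
t: 17.65
tcp_pos: [0.4967, -0.2841, 0.0827]
ee_rot: [0.0, 0.139, 0.99, 0.0]
ft_force: [-2.8, 1.5, 6.9]
width: 0.0103
gripper_force: 60.9
t: 17.9
tcp_pos: [0.4965, -0.2841, 0.0827]
ee_rot: [-0.0, 0.182, 0.983, 0.0]
ft_force: [-1.6, 1.9, 6.6]
width: 0.0101
gripper_force: 60.9
```

```bash
python3 -m jog '0 0 0 0 2;0 0 0 0 4;0 0 0 0 5'|grep -E "pos|ft"; python3 -m jog '0 0 0 0 2;0 0 0 0 4;0 0 0 0 5'|grep -E "pos|ft";python3 -m jog '0 0 0 0 2;0 0 0 0 4;0 0 0 0 5'|grep -E "pos|ft"
```

```text
tcp_pos: [0.4963, -0.2842, 0.0827]
ft_force: [-3.0, 1.9, 5.9]
tcp_pos: [0.4962, -0.2842, 0.0826]
ft_force: [-3.5, 2.1, 5.7]
tcp_pos: [0.4962, -0.2843, 0.0827]
ft_force: [-2.3, 1.3, 6.4]
```

```bash
python3 -m jog '0 0 0 0 2;0 0 0 0 4;0 0 0 0 5'|grep -E "pos|ft"; python3 -m jog '0 0 0 0 2;0 0 0 0 4;0 0 0 0 5'|grep -E "pos|ft";python3 -m jog '0 0 0 0 2;0 0 0 0 4;0 0 0 0 5'|grep -E "pos|ft"
```

```text
tcp_pos: [0.4961, -0.2843, 0.0826]
ft_force: [-3.2, 2.0, 6.3]
tcp_pos: [0.4962, -0.2843, 0.0826]
ft_force: [-2.3, 2.1, 7.2]
tcp_pos: [0.4959, -0.2843, 0.0825]
ft_force: [-4.3, 1.8, 5.6]
```

```bash
python3 -m jog '0 0.0005 -0.0006 0 2;0 0.0005 -0.0006 0 4;0 0.0005 -0.0006 0 5'|grep -E "pos|ft"; python3 -m jog '0 0 0 0 2;0 0 0 0 4;0 0 0 0 5'|grep -E "pos|ft";python3 -m jog '0 0 0 0 2;0 0 0 0 4;0 0 0 0 5'|grep -E "pos|ft"
```

```text
tcp_pos: [0.4956, -0.2845, 0.0821]
ft_force: [-2.6, 0.8, -2.0]
tcp_pos: [0.4952, -0.2842, 0.081]
ft_force: [-2.3, 0.2, -2.6]
tcp_pos: [0.4949, -0.2843, 0.0812]
ft_force: [-2.4, -0.8, -2.6]
```

Force dropped at about 50° and the lead-in has entered. Lowering while gripped.

```bash
python3 -m jog '0 0 0 0.001 0;0 0 0 0.002 0;0 0 0 0.002 0'|grep -E "pos|ft"; python3 -m jog '0 0 0 0.001 0;0 0 0 0.0015 0;0 0 0 0.0015 0'|grep -E "pos|ft"
```

```text
tcp_pos: [0.495, -0.2843, 0.0791]
ft_force: [-3.0, -0.1, -3.3]
tcp_pos: [0.4951, -0.2843, 0.0778]
ft_force: [-2.4, 0.8, -2.8]
```

```bash
python3 -m jog '0 0 0 0.002 0;0 0 0 0.004 0;0 0 0 0.004 0'|grep -E "pos|ft"; python3 -m jog '0 0 0 0.001 0;0 0 0 0.002 0;0 0 0 0.002 0'|grep -E "pos|ft"; python3 -m jog '0 0 0 0.0005 0;0 0 0 0.001 0;0 0 0 0.001 0'|grep -E "pos|ft"
```

```text
tcp_pos: [0.4951, -0.2843, 0.0736]
ft_force: [-4.0, -0.5, -3.0]
tcp_pos: [0.4953, -0.2844, 0.0722]
ft_force: [-4.9, -0.0, 0.5]
tcp_pos: [0.4954, -0.2845, 0.0721]
ft_force: [-6.2, 1.4, 8.3]
```

```bash
python3 -m jog '0 0.0004 -0.0009 -0.0005 0;0 0.0004 -0.0009 -0.0005 4;0 0.0004 -0.0009 -0.0005 8;0 0.0004 -0.0009 -0.0005 12;0 0.0004 -0.0009 -0.0005 16;0 0.0004 -0.0009 -0.0005 20;0 0.0004 -0.0009 -0.0005 20'
python3 - <<'E'
from cell import env
o=env.observe();print(o["moment"],o["joint_positions"][6])
E
```

```text
t: 21.98
tcp_pos: [0.4946, -0.2845, 0.0722]
ee_rot: [0.0, 0.682, 0.731, -0.0]
ft_force: [-5.6, 0.6, 4.5]
width: 0.0101
gripper_force: 60.7
[0.36715616 1.5497148  0.08058374] 1.087286778304276
```

```bash
python3 -m jog '0 0 0 0 4;0 0 0 0 8;0 0 0 0 12;0 0 0 0 16;0 0 0 0 20;0 0 0 0 20'
python3 - <<'E'
from cell import env
o=env.observe();print(o["moment"],o["joint_positions"][6])
E
python3 -m jog '0 0 0 0 4;0 0 0 0 8;0 0 0 0 10;0 0 0 0 10'
python3 - <<'E'
from cell import env
o=env.observe();print(o["moment"],o["joint_positions"][6])
E
```

```text
t: 22.48
tcp_pos: [0.4941, -0.2844, 0.0722]
ee_rot: [-0.0, 0.798, 0.602, -0.0]
ft_force: [-7.1, 1.9, 6.0]
width: 0.0101
gripper_force: 60.9
[0.46570051 1.74554652 0.10770148] 0.8362607884907336
t: 22.82
tcp_pos: [0.4939, -0.2843, 0.0722]
ee_rot: [-0.0, 0.848, 0.531, -0.0]
ft_force: [-6.6, 1.8, 7.4]
width: 0.0101
gripper_force: 61.0
[0.53335804 1.75816672 0.16303642] 0.7091934160506423
```

```bash
python3 -m jog '0 0 0 0 4;0 0 0 0 8;0 0 0 0 8'
python3 - <<'E'
from cell import env
o=env.observe();print(o["moment"],o["joint_positions"][6])
E
python3 -m jog '0 0 0 0 4;0 0 0 0 7;0 0 0 0 7'
python3 - <<'E'
from cell import env
o=env.observe();print(o["moment"],o["joint_positions"][6])
E
```

```text
t: 23.07
tcp_pos: [0.4939, -0.2842, 0.0722]
ee_rot: [-0.001, 0.882, 0.471, -0.001]
ft_force: [-7.1, 2.5, 7.7]
width: 0.01
gripper_force: 61.3
[0.53665045 1.8827679  0.51691241] 0.6061415832619524
t: 23.32
tcp_pos: [0.4945, -0.2839, 0.0722]
ee_rot: [-0.0, 0.908, 0.419, -0.001]
ft_force: [-6.8, 1.7, 7.8]
width: 0.0105
gripper_force: 67.0
[0.55833907 1.72333718 1.22054702] 0.5170046056570637
```

The moment jumped to 1.2 N m, so the screw is at its stop. Relieving the twist and lifting out.

```bash
python3 -m jog '0 0 0 0 -1.5;0 0 0 0 -3;0 0 0 0 -3;0 0 0 -0.004 -3;0 0 0 -0.010 -3;0 0 0 -0.018 -3;0 0 0 -0.018 -3'; python3 -m jog '0 0 0 -0.01 0;0 0 0 -0.02 0;0 0 0 -0.04 0;0 0 0 -0.065 0;0 0 0 -0.09 0;0 0 0 -0.115 0;0 0 0 -0.135 0;0 0 0 -0.135 0'
python3 - <<'E'
from h import *
o=env.observe(); r=R.from_quat(np.roll(o["ee_rot"],-1)); print(r.as_matrix().round(3)); print(togo([.5162,.2430,.225]),o["joint_positions"])
E
```

```text
t: 23.9
tcp_pos: [0.4929, -0.2796, 0.0846]
ee_rot: [-0.004, 0.897, 0.441, -0.003]
ft_force: [-2.2, 1.0, -24.5]
width: 0.0102
gripper_force: 60.7
t: 24.57
tcp_pos: [0.4996, -0.2886, 0.2313]
ee_rot: [0.007, 0.899, 0.439, 0.005]
ft_force: [1.2, -1.0, -2.2]
width: 0.0097
gripper_force: 63.5
[[ 0.615  0.789  0.014]
 [ 0.789 -0.615 -0.008]
 [ 0.003  0.016 -1.   ]]
[ 0.42948659 -0.31384039  0.00241152] [-0.21002424  0.52921094  0.94602706  1.9648175  -0.54992097  0.90804209
  0.35615801]
```

```bash
python3 -m jog '0 0.03 -0.02 0 0;0 0.06 -0.045 0 0;0 0.09 -0.07 0 0;0 0.12 -0.095 0 0;0 0.12 -0.095 0 0;0 0.12 -0.095 0 0;0 0.12 -0.095 0 0;0 0.12 -0.095 0 0'
python3 - <<'E'
from h import *
s=env.grab_frame("side");t=env.grab_frame("top"); o=env.observe(); x,y,z=o["tcp_pos"]
p=proj(s,[x,y,z]).astype(int); print(o["tcp_pos"],p,[np.round(proj(s,[x,y,z-h]),1).tolist() for h in(.049,.03,.01,-.012)])
a=cv2.resize(s["img"][p[1]-25:p[1]+35,p[0]-30:p[0]+30],(400,400),interpolation=2)
for h in(.049,.02): 
    q=(proj(s,[x,y,z-h])-[p[0]-30,p[1]-25])*400/60; cv2.circle(a,tuple(int(v) for v in q),3,(0,0,255),-1)
b=cv2.resize(s["img"][300:375,385:475],(400,333),interpolation=2); b=cv2.copyMakeBorder(b,0,67,0,0,0)
cv2.imwrite("pics/k3.png",np.hstack([a,b]))
E
```

```text
t: 25.23
tcp_pos: [0.4943, -0.1331, 0.2253]
ee_rot: [0.001, 0.899, 0.438, 0.001]
ft_force: [0.3, -0.6, -2.5]
width: 0.0096
gripper_force: 63.5
[ 0.49375068 -0.13335236  0.22505414] [386 235] [[384.0, 251.5], [384.9, 245.3], [385.8, 238.7], [386.9, 231.1]]
```

View pics/k3.png

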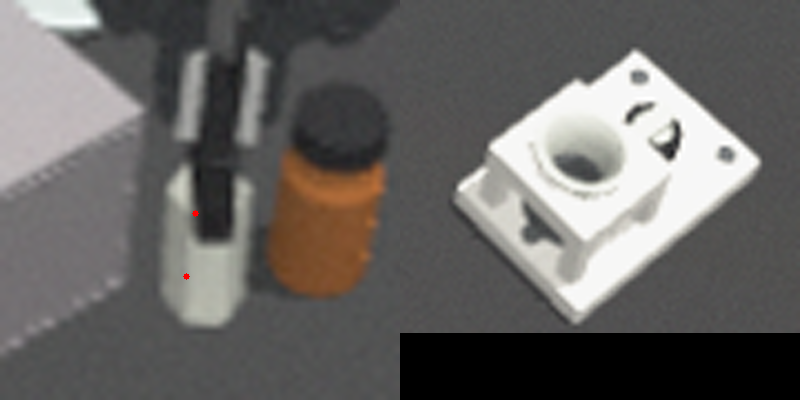

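Right crop: the finger lies over the specimen, at (660,130). Left crop: the key hangs upright but lower in the grip, its foot at about (205,312) against the predicted (186,276), so it slipped down during extraction. I'll return to the first measuring pose and orientation and compare the shank profile.

```bash
python3 -m jog '0 0.01 -0.01 0 -6;0 0.02 -0.02 0 -12;0 0.03 -0.03 0 -18;0 0.04 -0.04 0 -24;0 0.05 -0.05 0 -30;0 0.057 -0.056 0 -36;0 0.057 -0.056 0 -42;0 0.057 -0.056 0 -48' |tail -1; python3 -m jog '0 0 0 0 -6;0 0 0 0 -12;0 0 0 0 -18;0 0 0 0 -24;0 0 0 0 -30;0 0 0 0 -36;0 0 0 0 -42;0 0 0 0 -48'|tail -1;python3 -m jog '0 0 0 0 -6;0 0 0 0 -12;0 0 0 0 -18;0 0 0 0 -24;0 0 0 0 -26;0 0 0 0 -26;0 0 0 0 -26;0 0 0 0 -26'
cat > m.py <<'E'
from h import *
s=env.grab_frame("side"); o=env.observe(); x,y,z=o["tcp_pos"]
g=cv2.cvtColor(s["img"],cv2.COLOR_BGR2GRAY)
for h in(.04,.03,.02,.012,.004,-.004,-.01,-.016,-.022): 
    p=proj(s,[x,y,z-.049+h]); r=int(round(p[1])); c=int(round(p[0])); print(h,np.round(p,1),c-14,*g[r,c-14:c+15])
print(o["tcp_pos"],o["ee_rot"],[np.round(d["point"],1) for d in env.pinpoint("key","side")[:1]])
E
python3 m.py
```

```text
gripper_force: 63.4
gripper_force: 63.5
t: 27.33
tcp_pos: [0.4843, -0.053, 0.2245]
ee_rot: [0.0, 0.053, 0.999, -0.0]
ft_force: [-0.8, -0.0, -2.4]
width: 0.0094
gripper_force: 63.5
0.04 [358.1 218. ] 344 188 189 184 133 51 35 42 32 37 39 40 41 42 32 60 98 131 143 234 236 202 188 188 165 125 95 85 83 83
0.03 [357.9 221.3] 344 188 188 188 190 158 94 44 59 74 96 102 145 179 183 183 183 183 174 165 170 181 187 187 189 186 189 194 160 113
0.02 [357.6 224.6] 344 189 187 186 188 187 189 185 181 158 142 145 159 170 168 169 168 167 164 164 177 186 186 189 186 188 188 187 188 187
0.012 [357.4 227.2] 343 184 187 186 188 187 189 190 190 176 154 142 147 161 168 167 167 169 167 167 165 181 188 188 188 188 191 187 186 189
0.004 [357.2 229.8] 343 188 187 186 189 190 189 186 187 168 145 145 149 162 172 168 171 170 165 164 166 182 190 187 189 189 187 178 165 140
-0.004 [357.  232.3] 343 190 189 187 191 192 187 186 187 176 160 144 153 165 171 171 170 172 165 164 173 185 187 180 169 142 120 125 120 114
-0.01 [356.9 234.2] 343 188 188 189 191 188 188 190 186 189 191 168 159 169 172 170 172 172 170 176 180 158 135 120 128 123 110 116 115 115
-0.016 [356.7 236.1] 343 190 189 191 187 189 191 189 190 189 190 190 188 183 187 186 178 164 141 125 149 134 111 113 114 116 115 114 112 113
-0.022 [356.6 238. ] 343 189 189 187 189 190 189 187 190 188 190 189 184 176 154 131 129 133 122 113 110 113 115 112 114 115 114 114 115 113
[ 0.48430366 -0.05266665  0.22452244] [ 9.99074784e-05  5.25877994e-02  9.98616294e-01 -1.03161487e-04] [array([359.6, 232. ])]
```

The profile matches the first one: no slip and no shift; the low foot was only perspective. Returning to the holder.

```bash
python3 -m jog '0 0 0.03 0 0;0 0 0.07 0 0;0 0 0.11 0 0;0 0 0.15 0 0;0 0 0.19 0 0;0 0 0.23 0 0;0 0 0.27 0 0;0 -0.001 0.298 0 0'|grep tcp; python3 -m jog '0 0 0 0 0;0 0 0 0 0;0 0 0 0 0;0 0 0 0 0'|grep tcp
python3 - <<'E'
from h import *
print(togo([.5162,.2433,.12]),env.observe()["ee_rot"])
E
```

```text
tcp_pos: [0.5155, 0.2497, 0.2244]
tcp_pos: [0.5158, 0.2424, 0.2243]
[-0.0003515   0.00112698  0.10432034] [-2.29450026e-04  5.27478944e-02  9.98607598e-01 -6.86910321e-04]
```

```bash
python3 -m jog '0 0 0.001 0.02 0;0 0 0.001 0.045 0;0 0 0.001 0.07 0;0 0 0.001 0.095 0;0 0 0.001 0.115 0;0 0 0.001 0.128 0;0 0 0.001 0.128 0;0 0 0.001 0.128 0'|grep -E "tcp|ft"; python3 -m jog '0 0 0 0.006 0;0 0 0 0.012 0;0 0 0 0.012 0'|grep -E "tcp|ft";python3 -m jog '0 0 0 0.006 0;0 0 0 0.012 0;0 0 0 0.012 0'|grep -E "tcp|ft"
```

```text
tcp_pos: [0.516, 0.2436, 0.0963]
ft_force: [-0.0, -0.8, -3.3]
tcp_pos: [0.5164, 0.2448, 0.0853]
ft_force: [-0.6, -2.0, -1.7]
tcp_pos: [0.5152, 0.2451, 0.0713]
ft_force: [-0.7, -0.8, -3.9]
```

```bash
python3 -m jog '0 0 0 0.004 0;0 0 0 0.009 0;0 0 0 0.009 0'|grep -E "tcp|ft"; python3 -m jog '0 0 0 0.002 0;0 0 0 0.004 0;0 0 0 0.004 0'|grep -E "tcp|ft";python3 -m jog '0 0 0 0.002 0;0 0 0 0.003 0;0 0 0 0.003 0'|grep -E "tcp|ft"
```

```text
tcp_pos: [0.5155, 0.2452, 0.0624]
ft_force: [-0.6, 0.0, -3.2]
tcp_pos: [0.5164, 0.2456, 0.0599]
ft_force: [-0.8, -0.6, 0.7]
tcp_pos: [0.5179, 0.2463, 0.0596]
ft_force: [-4.2, -1.8, 19.8]
```

Contact at TCP z = 0.060, so the foot is on the holder floor (some slip in the grip). Easing off and releasing gently.

```bash
python3 -m jog '0 0 0 -0.0025 0;0 0 0 -0.0025 0;0 0 0 -0.0025 0'|grep -E "tcp|ft"; python3 -m jog '0.013 0 0 0 0;0.016 0 0 0 0;0.022 0 0 0 0;0.03 0 0 0 0;0.03 0 0 0 0'; python3 -m jog '0.03 0 0 -0.01 0;0.03 0 0 -0.03 0;0.03 0 0 -0.06 0;0.03 0 0 -0.09 0;0.03 0 0 -0.12 0;0.03 0 0 -0.15 0;0.03 0 0 -0.17 0;0.03 0 0 -0.17 0'
```

```text
tcp_pos: [0.5167, 0.2456, 0.0598]
ft_force: [-1.8, -1.6, 7.1]
t: 31.02
tcp_pos: [0.5163, 0.2455, 0.0589]
ee_rot: [0.0, 0.051, 0.999, 0.0]
ft_force: [-0.2, 0.8, 0.6]
width: 0.0298
gripper_force: 0.0
t: 31.68
tcp_pos: [0.5192, 0.2464, 0.2345]
ee_rot: [0.004, 0.052, 0.999, 0.003]
ft_force: [0.6, -0.3, 0.0]
width: 0.0302
gripper_force: 0.0
```

```bash
python3 -m jog '0.03 0 -0.04 0 0;0.03 0 -0.08 0 0;0.03 0 -0.12 0 0;0.03 -0.02 -0.16 0 0;0.03 -0.06 -0.2 0 0;0.03 -0.1 -0.235 0 0;0.03 -0.1 -0.235 0 0;0.03 -0.1 -0.235 0 0'|grep tcp
python3 - <<'E'
from fit import *
s=env.grab_frame("side");t=env.grab_frame("top")
cv2.imwrite("pics/end_s.png",s["img"]);cv2.imwrite("pics/end_t.png",t["img"])
p=proj(s,[.517,.247,.06]).astype(int); box=(p[0]-25,p[1]-25,p[0]+25,p[1]+25)
for z in(.004,.012,.02): print(z,[np.round(r,4).tolist() for r in fit(s,.518,.2466,z,box)[:2]])
for c in("side","top"): print(c,[(np.round(d["point"],1).tolist(),round(d["conf"],2)) for d in env.pinpoint("key",c)[:2]])
# before/after dark mask of wing, side view
a=cv2.cvtColor(cv2.imread("pics/in2.png"),cv2.COLOR_BGR2GRAY)[:,390:]; g=cv2.resize(cv2.cvtColor(s["img"],cv2.COLOR_BGR2GRAY)[165:225,270:330],(390,390),interpolation=2)
for im in(a,g):
    m=(im[120:260,120:270]<60).astype(np.uint8); n,l,st,ce=cv2.connectedComponentsWithStats(m); k=1+st[1:,4].argmax(); print(st[k],ce[k])
E
```

```text
tcp_pos: [0.5951, -0.0063, 0.2296]
0.004 [[65.5548, 0.5153, 0.2439, -6.0], [65.5214, 0.5153, 0.2439, -10.0]]
0.012 [[64.5858, 0.5127, 0.2386, -2.0], [63.9839, 0.5127, 0.2386, -6.0]]
0.02 [[30.8173, 0.51, 0.2386, -50.0], [30.4325, 0.5233, 0.2386, 26.0]]
side [([302.0, 210.6], 0.57), ([328.9, 317.0], 0.55)]
top [([295.7, 192.2], 0.46)]
[  23   14  107   91 6313] [77.87897988 59.63361318]
[  24    6  107   99 6240] [77.55240385 52.96939103]
```

Run:
```python
from h import *
A=cv2.cvtColor(cv2.imread("pics/in2.png"),cv2.COLOR_BGR2GRAY)
s=cv2.cvtColor(cv2.imread("pics/end_s.png"),cv2.COLOR_BGR2GRAY);t=cv2.cvtColor(cv2.imread("pics/end_t.png"),cv2.COLOR_BGR2GRAY)
B=np.hstack([cv2.resize(t[165:225,265:325],(390,390),interpolation=2),cv2.resize(s[165:225,270:330],(390,390),interpolation=2)])
for c in range(530,651,15):
    print(c,"|",*A[115:255:7,c],"|",*B[115:255:7,c])
print("top")
for r in range(115,260,12): print(r,"|",*A[r,135:256:8],"|",*B[r,135:256:8])
# case registration check & wing template shift
for n,(y0,y1,x0,x1) in {"case":(20,110,450,560),"wing":(125,250,515,660),"topwing":(120,250,140,245)}.items():
    print(n,cv2.phaseCorrelate(A[y0:y1,x0:x1].astype(float),B[y0:y1,x0:x1].astype(float)))
```

```text
530 | 110 110 112 113 113 109 91 82 78 76 79 85 82 90 122 162 128 97 100 99 | 111 111 111 111 111 94 81 79 88 85 85 88 96 98 132 165 125 99 100 102
545 | 110 110 112 111 110 104 75 60 59 42 35 36 37 34 38 76 153 148 100 97 | 110 112 112 112 105 74 61 58 42 37 36 38 37 34 41 78 156 147 100 100
560 | 111 112 110 112 112 86 64 59 40 39 38 42 36 39 39 45 89 145 165 112 | 112 111 111 112 87 63 60 45 41 39 40 37 40 42 56 87 96 127 164 112
575 | 113 109 111 113 94 63 58 47 46 38 42 38 39 34 64 186 203 160 166 174 | 108 110 112 95 64 58 51 45 40 39 38 38 41 63 177 208 157 162 168 179
590 | 109 110 113 108 75 58 54 40 37 37 39 38 41 49 144 240 210 164 166 177 | 110 111 103 71 54 57 46 40 41 39 38 41 46 152 239 210 163 170 169 179
605 | 99 101 104 79 58 58 41 38 38 39 38 39 44 103 224 238 172 171 164 116 | 103 102 82 60 61 42 37 38 38 40 38 47 121 236 239 184 154 174 164 118
620 | 100 100 88 63 58 48 41 38 36 36 35 41 43 75 97 106 168 148 109 110 | 100 89 62 56 49 40 43 37 37 42 40 55 92 108 96 114 167 147 111 109
635 | 102 99 82 64 53 45 42 42 45 44 44 51 84 119 116 143 125 106 110 112 | 100 
[... 1414 characters left out ...]
57 70 64 95 182 236 235 232 | 227 182 131 84 60 68 69 111 156 129 79 93 181 235 235 233
235 | 230 208 165 142 121 95 78 73 75 91 115 180 233 234 232 232 | 231 207 163 139 117 96 77 78 83 89 112 177 234 235 232 232
247 | 232 232 224 183 154 150 144 148 174 193 206 228 233 232 232 231 | 233 227 172 148 152 150 148 152 174 193 206 229 233 232 231 232
259 | 231 232 234 210 155 156 194 224 235 236 233 233 233 232 232 232 | 233 227 197 183 183 193 219 228 233 236 233 232 232 233 232 233
case ((0.017616901533564544, 0.11775446178927496), 0.8862443256394648)
wing ((-0.03229441573260772, 0.4943227218564985), 0.6467094480746733)
topwing ((-0.004914748949758518, 0.5243899154740319), 0.8098471536203693)
```

The shifts agree in both views: the key moved about 2.5 mm in x and 3 mm in y inside the bore, its height is unchanged and it stands upright. The finger is over the specimen. Handing in.

```bash
python3 -c "
from cell import env
print(env.close_job())"
```

```text
the job is handed in; nothing more can be done
None
```

I handed the job in with all steps carried out: the hex key came from the left grey case, turned the screw clockwise to its stop so the clamp finger lies over the specimen, and now stands released in that case's holder. The hand-in gave no verdict; camera measurements show the key upright and fully down.

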